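Turn the flat-edged disc home on the alignment jig

TASK

Take the forceps out of the alignment jig and lay them in the nearer slide tray, left of the gel tank. Then slide and turn the flat-edged metal disc, keeping it flat on the jig's plate, until its flat lies flush along the steel bar and its round edge touches the steel stop post. Leave the petri dish, the flask and the bottle where they stand.

Things in the scene. Friction and masses are not known exactly. Their poses are not given: they have to be found in the camera images.
- jig: fixed alignment jig: slippery black plate on feet, x -165..145, y -130..130 mm in its own axes (z up), top 14 mm above the origin, which lies on the worktop. On it near its far (+x) edge a steel bar along y, 16 mm thick, 20 mm high, y -110..90 mm, and left of the middle a steel stop post. With the disc home its centre is at jig x 58, y 0 mm and its yaw equals the jig's
- bar_face (a point): point at the foot of the bar's inner face (the face towards the plate's middle), at jig x 120, y -10 mm, on the plate's top; axes as the jig's, x points into the bar
- stop_post (a point): foot of the stop post's axis on the plate's top, at jig x 58, y 83 mm; the post is 16 mm in diameter, 20 mm high
- plate_top (a point): point above the jig's origin on the plate's top (14 mm over the worktop); axes as the jig's
- disc: loose aluminium disc, 150 mm in diameter, 12 mm thick, about 0.5 kg, on the plate at any yaw. Origin at the centre of its underside. A straight flat, 84 mm long, is cut 62 mm from the centre on its own +x side. Its upper side has two round blind finger dimples, 40 mm wide, 6 mm deep, steep-walled, at its own y = +40 and -40 mm: fingertips set in them drag and turn it
- disc_center (a point): centre of the disc's upper side, 12 mm above its underside; axes as the disc's. Friction between disc and plate is low, about 0.25
- flat_left (a point): point on the disc's flat, 38 mm to the +y side of its middle, 6 mm above the underside
- flat_right (a point): point on the disc's flat, 38 mm to the -y side of its middle, 6 mm above the underside
- dimple_left (a point): centre of the floor of the dimple at the disc's y = +40 mm, 6 mm above the underside
- dimple_right (a point): centre of the floor of the dimple at the disc's y = -40 mm, 6 mm above the underside
- forceps: loose closed steel forceps, 124 mm long along their own y, 14 mm wide at the middle, 8 mm high, 40 g, lying on the jig's plate between disc and bar. Origin at the centre of the underside.
- slide_tray: the nearer slide tray, left of the gel tank: fixed, open, pale, 118 mm along its x, 260 along its y, walls 18 mm high, floor 2 mm; a 2 mm wide, 18 mm high rib along y at x = 0 leaves two bays 55 mm wide, centred at x = -28.5 and 28.5 mm. Origin: centre of underside. Between jig and tray stand a gel tank and a power supply: keep fingertips 0.16 m above the worktop there
- petri_dish: loose covered petri dish, 91 mm in diameter, 16 mm high, near the front edge; origin at the centre of the underside. Leave it alone.
- flask: loose conical flask, 80 mm in diameter, 116 mm high, right of the jig; origin at the centre of the underside. Leave it alone.
- ethanol_bottle: loose amber bottle with a screw cap, 58 mm in diameter, 125 mm high, right of the jig; origin at the centre of the underside. Leave it alone.

How it is judged:
On the way, in this order (a step that is already met when the one before it is completed fails the run):
1. the forceps lie in the slide tray (x of forceps in the frame of slide_tray between -0.06 and 0.06 m and y of forceps in the frame of slide_tray between -0.13 and 0.13 m and height (world z) of forceps below 0.04 m and contact force between the fingers and forceps below 0.1 N), for 0.2 s.
2. the disc's flat lies along the bar and its edge touches the stop post (x of each of flat_left, flat_right in the frame of bar_face above -0.003 m and horizontal distance between disc_center and stop_post below 0.086 m), for 0.2 s.
At the end, for the whole second after the job is handed in: the disc lies flat on the plate, both ends of its flat within 3 mm of the bar's face and its round edge within 3 mm of the stop post; the forceps lie in the slide tray; all at rest and released (all of step 2 and z of disc in the frame of plate_top below 0.003 m and angle between disc's own z axis and vertical below 0.05 rad and linear speed of each of disc, forceps below 0.01 m/s and x of forceps in the frame of slide_tray between -0.06 and 0.06 m and y of forceps in the frame of slide_tray between -0.13 and 0.13 m and height (world z) of forceps below 0.04 m); the robot touches nothing.
It fails at once if the disc is lifted or tipped off the plate (z of disc in the frame of plate_top above 0.012 m or angle between disc's own z axis and vertical above 0.2 rad).
It fails at once if the petri dish, flask or bottle is moved more than 20 mm (distance of any of petri_dish, flask, ethanol_bottle from where it was at the start of the episode above 0.02 m).
It also fails if it takes over 72 s, if anything falls off the work surface, if the arm or the gripper's body presses on something with over 40 N, if the wrist force passes 120 N, or if a joint passes its speed limit or range.

ROBOT

A 7-joint arm with a two-finger parallel gripper is mounted at the origin on a cart in front of the work surface, level with it; the furniture and walls round the work are solid. World frame = base frame: x ahead of the robot, y to its left, z up, the work surface at z = 0. Lengths are in m, angles in rad, forces in N, time in s.
With the tool pointing down it reaches from about 0.4 to 0.875 m from the base axis. Payload 19.3 kg.
Tool frame: the origin (TCP) lies at the very end of the fingers, on their centre line; the grasp point (between the pads) lies 19 mm behind it; z points along the fingers, y is the direction in which the jaws open and shut (so a half turn about z gives the same grasp; the last joint's range is limited). The gripper opens to 85 mm and grips with 20 to 120 N. Pads are 22 mm wide; open, the fingers measure 114 mm over their backs; the gripper's body (76 mm by 85 mm) begins 54 mm behind the grasp point. The pads swing forward as they close: fully open they stand 13 mm farther back than shut.
Start: joints at [1.142, 0.521, -0.036, 1.599, 0.021, 1.021, -0.113], TCP at [0.219, -0.585, 0.231] pointing down, gripper open.
Joint ranges: [-2.91, 2.91], [-0.3, 2.13], [-1.5, 1.42], [0.17, 2.43], [-1.26, 4.41], [0.16, 1.93], [-2.52, 2.52]. Speed limits (rad/s): [1.89, 1.89, 2.39, 2.39, 3.01, 3.01, 3.01].

INTERFACE

Orientations are given as [roll, pitch, yaw] about the fixed x, y, z axes, in that order (R = Rz(yaw) Ry(pitch) Rx(roll)).
In Python, from workcell import bot, grab_frame, calibration, workorder gives the robot as it stands.
- The arm moves only by the tool move_arm, never from a script. Its arguments are lists of equal length, an entry for each row: "jaw": the closure in counts, from 0 (fully open) to 255 (shut); "dp": the shift along the tool's x, y, z in units of 800 mm (1.0 is 800 mm), a list of three; "rotation": the turn, a rotation vector about the tool's x, y, z in units of pi rad (1.0 is pi rad), a list of three. In form: {"jaw": [jaw, ...], "dp": [[dx, dy, dz], ...], "rotation": [[rx, ry, rz], ...]}. A call has 1 to 10 rows; each row shifts and turns the commanded pose from where the row before left it, along the tool's axes as they then stand; what a row does not reach is not made up. A row lasts 1/8 s, in which the tool goes at most 62.5 mm and 10.7 degrees, less where a joint would pass 70% of its speed; a pose out of reach is approached as far as the arm can. A call with a number of a shift or a turn outside -1 to 1 is refused whole. A call with a gripper value outside its range is refused whole. The fingers move at their own pace and stop on an object; "squeeze" is the grip in N (left out, the last holds). Time passes only in rows, so rows that do not move let the fingers close. It gives the time, the measured TCP pose, the force and the opening at its end, in the units of the state.
- bot.observe(): the state, without advancing time (a new reading comes with each control period).
- grab_frame(name): name is "scene" or "top"; returns the picture (400x640x3 uint8, blue, green, red); there is no depth.
- calibration(name): a dict with "camera_matrix" (3x3 intrinsics, pixels), "T" (4x4, takes a point from camera to world coordinates). Camera axes: x right, y down, z forward; pixel columns grow to the right and rows downward; lengths in m; the calibration is good to about 2 mm. A picture is of the moment at which its call begins. calibration takes no time and is no camera call.
- workorder.job_done(): hands the job in, once; it reports no verdict.
The state is a dict: "clock": time; "qpos": joint angles; "qd": joint speeds; "joint_efforts": joint torques, N m; "position": TCP position; "tool_rot": TCP orientation; "force": force on the tool from outside, world axes, zero at the start; "moment": the same for the moment, N m; "grip_width": finger opening in m.
Only numpy, scipy, OpenCV 4.12 (cv2) and the standard library are available. Lean on these libraries where they do the work, as an engineer would, in place of code of your own. Each camera call takes 0.05 s, during which the arm holds its last target. There are 200 camera calls.

## Working session

There is one attempt and no reset: what is moved stays moved. The work goes in short steps, Python scripts to look and compute and a tool call to move; the robot and the scene stay as the last step left them, time stands still between calls to the robot, and variables do not carry over. Pictures are saved under pics/ and viewed, about 8 in all and at most 12, crops included, and the job is handed in when it is done.

Besides the shell and the picture viewer there is one more tool, called after "Emit:" in YAML: its name, and indented under it one key for each argument. move_arm: Moves the arm, as the interface text tells. Shifts and turns lie within -1 to 1; 1 stands for 800 mm of shift or pi rad of turn. Its arguments: {"type":"object","properties":{"jaw":{"type":"array","items":{"type":"number"}},"dp":{"type":"array","items":{"type":"array","items":{"type":"number","minimum":-1,"maximum":1}}},"rotation":{"type":"array","items":{"type":"array","items":{"type":"number","minimum":-1,"maximum":1}}},"squeeze":{"type":"number"}},"required":["jaw","dp","rotation"]}

```bash
mkdir -p pics; ls; cat > h.py <<'E'
import numpy as np, cv2
from workcell import bot, grab_frame, calibration, workorder
def ray(name,uv,z):
    c=calibration(name);K=np.array(c["camera_matrix"]);T=np.array(c["T"])
    uv=np.atleast_2d(np.array(uv,float))
    d=(np.linalg.inv(K)@np.c_[uv,np.ones(len(uv))].T).T@T[:3,:3].T
    o=T[:3,3]; return (o+d*((z-o[2])/d[:,2])[:,None])[:,:2]
E
python3 - <<'E'
from h import *
for n in("scene","top"):
    cv2.imwrite(f"pics/{n}0.png",grab_frame(n)); c=calibration(n); print(n,np.round(c["camera_matrix"],1).tolist(),np.round(c["T"],3).tolist())
s=bot.observe(); print(s)
E
```

```text
pics
scene [[480.6, 0.0, 321.0], [0.0, 480.6, 196.3], [0.0, 0.0, 1.0]] [[-0.511, -0.557, 0.655, -0.448], [-0.86, 0.325, -0.395, 0.473], [0.007, -0.765, -0.644, 0.984], [0.0, 0.0, 0.0, 1.0]]
top [[479.5, 0.0, 325.6], [0.0, 479.5, 202.7], [0.0, 0.0, 1.0]] [[0.008, -0.99, 0.144, 0.29], [-1.0, -0.005, 0.023, -0.117], [-0.022, -0.144, -0.989, 1.416], [0.0, 0.0, 0.0, 1.0]]
{'clock': 0.1, 'qpos': array([ 1.14177459,  0.5219339 , -0.03632495,  1.59995069,  0.02117104,
        1.02107855, -0.11280982]), 'qd': array([ 7.31955054e-04, -3.04261642e-03, -1.43730055e-04,  9.37909570e-05,
        1.02841280e-03, -2.23879088e-04, -7.83736508e-04]), 'joint_efforts': array([ 4.38021889e-03, -9.28480911e+01,  1.98451862e+00, -3.70527148e+01,
        1.80911383e-02,  5.45680930e-03, -5.49757624e-05]), 'position': array([ 0.21935307, -0.58492654,  0.23079619]), 'tool_rot': array([-3.14060678e+00,  4.48652364e-05,  3.58783654e-01]), 'force': array([-0.42240057,  0.66732259, -0.28409259]), 'moment': array([ 0.02995117, -0.00079143,  0.02164556]), 'grip_width': 0.08521322322973474}
```

View pics/top0.png

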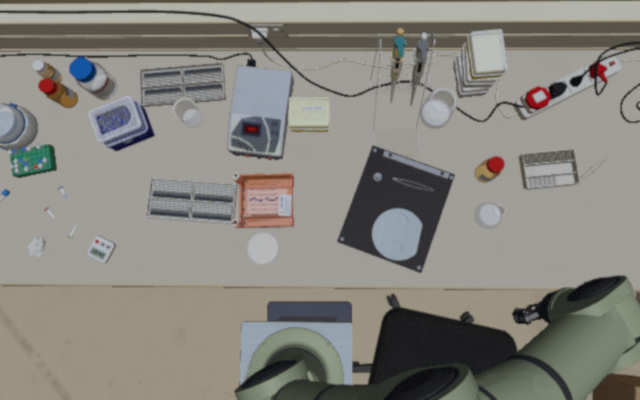

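View pics/scene0.png

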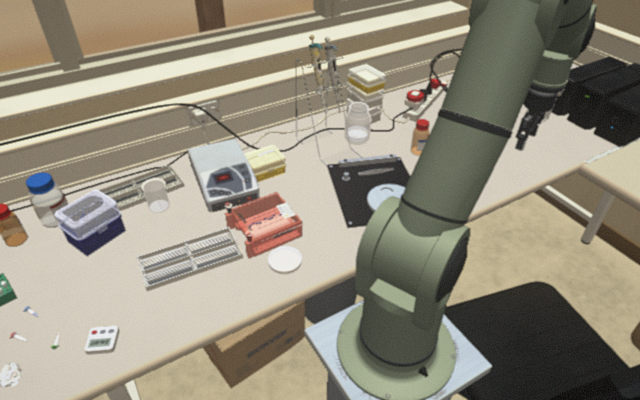

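The top view shows the jig (corners about (375,148), (453,176), (420,270), (339,240)). The disc is near (398,233), the forceps near (412,184), the post at (377,177), the tray at (192,202) and the gel tank at (266,200). Next I'll measure these more closely.

```bash
cat > meas.py <<'E'
from h import *
def jig(img):
    g=cv2.cvtColor(img,cv2.COLOR_BGR2GRAY); roi=np.zeros_like(g); roi[130:285,325:470]=1
    m=((g<75)&(roi>0)).astype(np.uint8)
    n,l,s,c=cv2.connectedComponentsWithStats(m); k=1+np.argmax(s[1:,4])
    cs,_=cv2.findContours((l==k).astype(np.uint8),cv2.RETR_EXTERNAL,cv2.CHAIN_APPROX_NONE)
    return cv2.convexHull(max(cs,key=cv2.contourArea))[:,0]
E
python3 - <<'E'
from meas import *
img=grab_frame("top"); cv2.imwrite("pics/t1.png",img)
h=jig(img); w=ray("top",h,.014).astype(np.float32)
(c,sz,a)=cv2.minAreaRect(w); print("jig rect",c,sz,a)
print(np.round(cv2.boxPoints((c,sz,a)),4).tolist())
# polygon, interior bright
g=cv2.cvtColor(img,cv2.COLOR_BGR2GRAY)
pm=np.zeros_like(g);cv2.fillConvexPoly(pm,h,1);pm=cv2.erode(pm,np.ones((3,3)))
b=((g>95)&(pm>0)).astype(np.uint8)
n,l,s,cc=cv2.connectedComponentsWithStats(b)
for i in range(1,n):
    if s[i,4]>8:
        p=np.argwhere(l==i)[:,::-1]; ww=ray("top",p,.022).astype(np.float32); r=cv2.minAreaRect(ww)
        print(s[i].tolist(),np.round(cc[i],1),"w",np.round(ww.mean(0),4),np.round(r[0]+r[1]+(r[2],),3))
for nm,q,z in(("tray",[(150,179),(238,182),(236,223),(147,219)],.018),("tray2",[(192,202)],.01)):
    print(nm,np.round(ray("top",q,z),3).tolist())
a=cv2.resize(img[140:280,330:465],None,fx=4,fy=4,interpolation=cv2.INTER_CUBIC)
cv2.imwrite("pics/c1.png",a)
E
```

```text
jig rect (0.48131391406059265, -0.2920636832714081) (0.25517380237579346, 0.30511274933815) 69.95905303955078
[[0.29429998993873596, -0.3596000075340271], [0.5809000134468079, -0.4641999900341034], [0.66839998960495, -0.22450000047683716], [0.3817000091075897, -0.11990000307559967]]
[383, 151, 57, 25, 167] [405.5 161.9] w [ 0.6168 -0.3211] [ 6.1000e-01 -3.3700e-01  1.7600e-01  1.4000e-02  6.7686e+01]
[374, 173, 8, 8, 52] [377.3 176.4] w [ 0.5727 -0.2373] [ 5.720e-01 -2.380e-01  2.100e-02  2.100e-02  8.965e+01]
[393, 178, 4, 3, 9] [394.7 178.7] w [ 0.5661 -0.2885] [ 5.6500e-01 -2.8800e-01  9.0000e-03  6.0000e-03  8.9274e+01]
[372, 208, 51, 53, 2105] [396.7 233.7] w [ 0.4037 -0.2923] [ 0.405 -0.289  0.14   0.152 76.899]
[341, 237, 3, 4, 9] [341.9 238.7] w [ 0.3881 -0.1334] [ 3.8800e-01 -1.3300e-01  6.0000e-03  8.0000e-03  4.5292e+01]
[417, 266, 4, 3, 9] [418.3 267.1] w [ 0.308 -0.353] [ 3.0800e-01 -3.5300e-01  6.0000e-03  8.0000e-03  4.4562e+01]
tray [[0.563, 0.441], [0.555, 0.176], [0.432, 0.178], [0.443, 0.443]]
tray2 [[0.495, 0.314]]
```

View pics/c1.png

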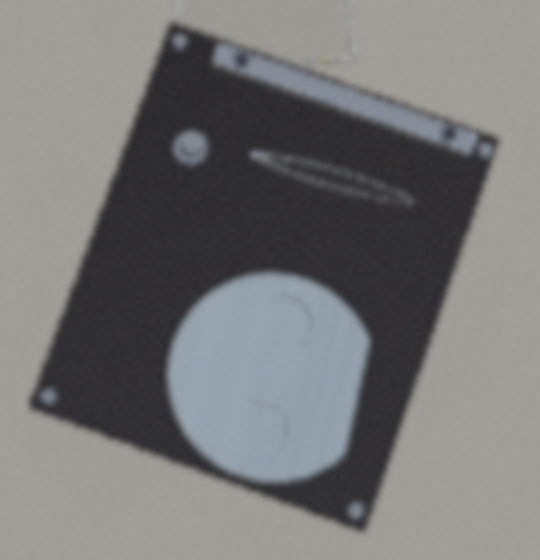

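The crop shows the disc's flat on its right side, ending at about (371,342) and (345,460). The forceps run (250,155)–(413,203), the post is at (191,148), and the bar is along the top. Next are exact poses and the first move.

```bash
cat >> meas.py <<'E'
YJ=np.deg2rad(-20.05); OJ=np.array([.4907,-.2955])
def R(a): return np.array([[np.cos(a),-np.sin(a)],[np.sin(a),np.cos(a)]])
def tojig(p): return (np.atleast_2d(p)-OJ)@R(YJ)
def disc(img,z=.026):
    g=cv2.cvtColor(img,cv2.COLOR_BGR2GRAY); h=np.array([[375,148],[453,176],[420,270],[339,240]])
    pm=np.zeros_like(g);cv2.fillConvexPoly(pm,h,1)
    b=((g>95)&(pm>0)).astype(np.uint8); n,l,s,cc=cv2.connectedComponentsWithStats(b); k=1+np.argmax(s[1:,4])
    cs,_=cv2.findContours((l==k).astype(np.uint8),cv2.RETR_EXTERNAL,cv2.CHAIN_APPROX_NONE)
    w=ray("top",max(cs,key=len)[:,0],z)
    inl=np.ones(len(w),bool)
    for _ in range(15):
        A=np.c_[2*w[inl],np.ones(inl.sum())]; x=np.linalg.lstsq(A,(w[inl]**2).sum(1),rcond=None)[0]
        c=x[:2]; r=np.sqrt(x[2]+c@c); d=np.linalg.norm(w-c,axis=1); inl=d>r-.0025
    f=w[d<r-.004]; v=cv2.fitLine(f.astype(np.float32),cv2.DIST_HUBER,0,.01,.01).ravel()
    n_=np.array([v[1],-v[0]]); n_*=np.sign(n_@(f.mean(0)-c))
    return c,r,np.rad2deg(np.arctan2(n_[1],n_[0])),n_@(f.mean(0)-c),len(f)
E
python3 - <<'E'
from meas import *
img=cv2.imread("pics/t1.png")
print("disc",disc(img))
f=lambda x,y:(330+x/4-.375,140+y/4-.375)
F=ray("top",[f(250,155),f(413,203),f(331,179)],.019); print("forceps",F,"jig",tojig(F),"ang",np.rad2deg(np.arctan2(*(F[0]-F[1])[::-1])))
B=ray("top",[f(212,67),f(470,153)],.034); print("bar inner edge jig",tojig(B))
P=ray("top",[f(191,147)],.034); print("post jig",tojig(P))
E
```

```text
disc (array([ 0.4031526 , -0.29460517]), np.float64(0.07508767874419783), np.float32(-103.0248), np.float64(0.062089542334402864), 24)
forceps [[ 0.56756747 -0.28134573]
 [ 0.53212001 -0.40046153]
 [ 0.54979319 -0.34070072]] jig [[ 0.06735617  0.03964968]
 [ 0.07489471 -0.08439977]
 [ 0.0710084  -0.02220177]] ang 73.42761462360377
bar inner edge jig [[ 0.11655106  0.08838912]
 [ 0.12086594 -0.10939333]]
post jig [[0.05464483 0.08268596]]
```

```bash
cat > plan.py <<'E'
import sys
from h import *
# usage: plan.py x y z psi_deg [rows]
def plan(x,y,z,psi,n=None):
    s=bot.observe(); p=s["position"]; a=s["tool_rot"][2]; t=np.array([x,y,z])
    da=(np.deg2rad(psi)-a+np.pi)%(2*np.pi)-np.pi
    n=int(n or max(1,np.ceil(np.linalg.norm(t-p)/.055),np.ceil(abs(np.rad2deg(da))/9.5)))
    print("n",n,"rz",round(-da/np.pi/n,4), "clock",s["clock"],"tilt",np.round(s["tool_rot"][:2],4))
    w=(t-p)/n
    for i in range(n):
        b=a+da*i/n
        print(np.round([(w[0]*np.cos(b)+w[1]*np.sin(b))/.8,(w[0]*np.sin(b)-w[1]*np.cos(b))/.8,-w[2]/.8],4).tolist(),end=",")
    print()
plan(*map(float,sys.argv[1:]))
E
python3 plan.py .55 -.341 .2 73.4
```

```text
n 8 rz -0.0367 clock 0.15 tilt [-3.1407e+00  1.0000e-04]
[0.0618, -0.0176, 0.0048],[0.0634, -0.0103, 0.0048],[0.0641, -0.003, 0.0048],[0.0641, 0.0044, 0.0048],[0.0631, 0.0118, 0.0048],[0.0614, 0.0189, 0.0048],[0.0588, 0.0259, 0.0048],[0.0554, 0.0325, 0.0048],
```

Emit:
move_arm:
  jaw: [120,120,120,120,120,120,120,120,120,120]
  dp:
    - [0.062,-0.018,0.005]
    - [0.063,-0.01,0.005]
    - [0.064,-0.003,0.005]
    - [0.064,0.004,0.005]
    - [0.063,0.012,0.005]
    - [0.061,0.019,0.005]
    - [0.059,0.026,0.005]
    - [0.055,0.032,0.005]
    - [0,0,0]
    - [0,0,0]
  rotation:
    - [0,0,-0.037]
    - [0,0,-0.037]
    - [0,0,-0.037]
    - [0,0,-0.037]
    - [0,0,-0.037]
    - [0,0,-0.037]
    - [0,0,-0.037]
    - [0,0,-0.036]
    - [0,0,0]
    - [0,0,0]
  squeeze: 20

```text
clock: 1.4
position: [0.548, -0.3407, 0.1989]
tool_rot: [-3.141, 0.0, 1.285]
force: [-0.7, 0.2, 0.3]
grip_width: 0.0453
```

```bash
python3 plan.py .55 -.341 .024 73.4 4; python3 -c "
from h import *;s=bot.observe();print(s['position'],s['tool_rot'],s['force'],s['grip_width'])"
```

```text
n 4 rz 0.0003 clock 1.4 tilt [-3.1407e+00  3.0000e-04]
[0.0001, 0.0006, 0.0547],[0.0001, 0.0006, 0.0547],[0.0001, 0.0006, 0.0547],[0.0001, 0.0006, 0.0547],
[ 0.54799277 -0.34074018  0.19892885] [-3.14072400e+00  3.02822176e-04  1.28475802e+00] [-0.68202796  0.23825354  0.32430753] 0.04531400093850513
```

Emit:
move_arm:
  jaw: [120,120,120,120,120,255,255,255,255,255]
  dp:
    - [0,0.002,0.065]
    - [0,0,0.065]
    - [0,0,0.065]
    - [0,0,0.032]
    - [0,0,0]
    - [0,0,0]
    - [0,0,0]
    - [0,0,0]
    - [0,0,0]
    - [0,0,0]
  rotation:
    - [0,0,0]
    - [0,0,0]
    - [0,0,0]
    - [0,0,0]
    - [0,0,0]
    - [0,0,0]
    - [0,0,0]
    - [0,0,0]
    - [0,0,0]
    - [0,0,0]
  squeeze: 25

```text
clock: 2.65
position: [0.5506, -0.3417, 0.0193]
tool_rot: [3.14, 0.001, 1.285]
force: [-2.3, -0.8, 8.0]
grip_width: 0.0123
```

Emit:
move_arm:
  jaw: [255,255,255,255,255]
  dp:
    - [0,0,-0.03]
    - [0,0,-0.06]
    - [0,0,-0.06]
    - [0,0,-0.06]
    - [0,0,-0.03]
  rotation:
    - [0,0,0]
    - [0,0,0]
    - [0,0,0]
    - [0,0,0]
    - [0,0,0]

```text
clock: 3.28
position: [0.5507, -0.3413, 0.2135]
tool_rot: [3.138, 0.001, 1.285]
force: [-0.3, 0.4, -0.6]
grip_width: 0.0122
```

```bash
python3 - <<'E'
from h import *
img=grab_frame("scene"); cv2.imwrite("pics/s2.png",cv2.resize(img[50:250,250:520],None,fx=2.5,fy=2.5))
img=grab_frame("top")
t=cv2.resize(img[165:240,135:250],None,fx=6,fy=6,interpolation=cv2.INTER_CUBIC); cv2.imwrite("pics/tray.png",t)
print(ray("top",[(192,202)],.018), bot.observe()["grip_width"])
E
python3 plan.py .525 .31 .21 88
```

```text
[[0.49399319 0.31123279]] 0.012302074558127804
n 12 rz -0.0067 clock 3.375 tilt [3.1364e+00 1.4000e-03]
[0.0643, -0.0217, 0.0004],[0.0648, -0.0204, 0.0004],[0.0652, -0.019, 0.0004],[0.0656, -0.0177, 0.0004],[0.0659, -0.0163, 0.0004],[0.0663, -0.0149, 0.0004],[0.0666, -0.0135, 0.0004],[0.0668, -0.0121, 0.0004],[0.0671, -0.0107, 0.0004],[0.0673, -0.0093, 0.0004],[0.0675, -0.0079, 0.0004],[0.0676, -0.0065, 0.0004],
```

View pics/s2.png

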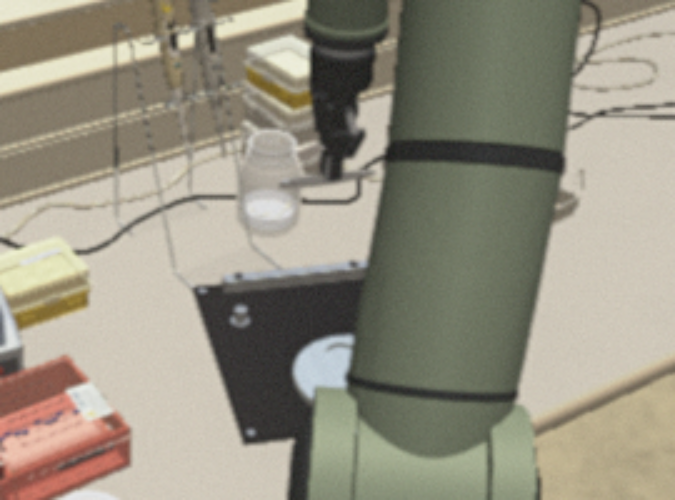

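View pics/tray.png

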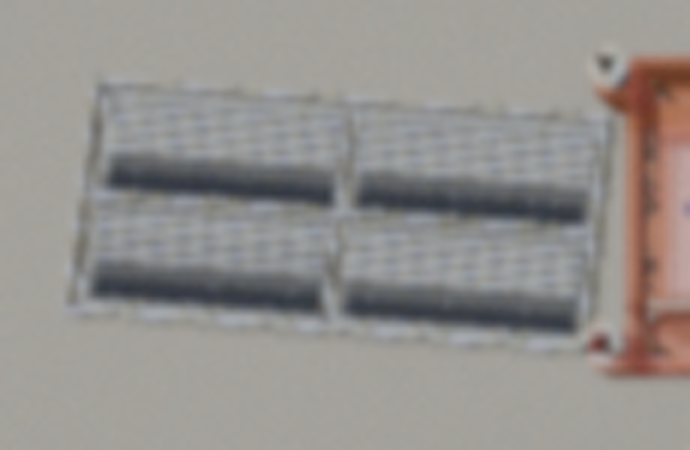

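Forceps are held level. Tray corners in the crop are (98,82), (610,118), (580,348) and (72,310), so the tray is centred at about (0.497, 0.312) with long axis near 86.5°.

Emit:
move_arm:
  jaw: [255,255,255,255,255,255,255,255,255,255]
  dp:
    - [0.064,-0.022,0]
    - [0.065,-0.02,0]
    - [0.065,-0.019,0]
    - [0.066,-0.018,0]
    - [0.066,-0.016,0]
    - [0.066,-0.015,0]
    - [0.067,-0.013,0]
    - [0.067,-0.012,0]
    - [0.067,-0.011,0]
    - [0.067,-0.009,0]
  rotation:
    - [0,0,-0.0067]
    - [0,0,-0.0067]
    - [0,0,-0.0067]
    - [0,0,-0.0067]
    - [0,0,-0.0067]
    - [0,0,-0.0067]
    - [0,0,-0.0067]
    - [0,0,-0.0067]
    - [0,0,-0.0067]
    - [0,0,-0.0067]

```text
clock: 4.62
position: [0.5278, 0.2036, 0.2095]
tool_rot: [-3.142, 0.0, 1.496]
force: [1.5, -0.4, -0.8]
grip_width: 0.0123
```

```bash
python3 plan.py .5255 .31 .21 86.5 3
```

```text
n 3 rz -0.0014 clock 4.625 tilt [-3.1415e+00  2.0000e-04]
[0.0441, -0.0042, -0.0002],[0.0442, -0.004, -0.0002],[0.0442, -0.0038, -0.0002],
```

Emit:
move_arm:
  jaw: [255,255,255,255,255,255,255]
  dp:
    - [0.044,-0.004,0]
    - [0.044,-0.004,0]
    - [0.044,-0.004,0]
    - [0,0,0.07]
    - [0,0,0.07]
    - [0,0,0.06]
    - [0,0,0]
  rotation:
    - [0,0,-0.0014]
    - [0,0,-0.0014]
    - [0,0,-0.0014]
    - [0,0,0]
    - [0,0,0]
    - [0,0,0]
    - [0,0,0]

```text
clock: 5.5
position: [0.5241, 0.307, 0.0468]
tool_rot: [-3.137, 0.003, 1.51]
force: [0.5, -0.1, 0.2]
grip_width: 0.0122
```

```bash
python3 plan.py .5255 .31 .015 86.5 3
```

```text
n 3 rz 0.0 clock 5.5 tilt [-3.1368  0.0033]
[0.0013, 0.0005, 0.0133],[0.0013, 0.0005, 0.0133],[0.0013, 0.0005, 0.0133],
```

Emit:
move_arm:
  jaw: [255,255,255,255,196,196,196,196,196,196]
  dp:
    - [0.003,0.001,0.015]
    - [0.001,0,0.015]
    - [0,0,0.0125]
    - [0,0,0]
    - [0,0,0]
    - [0,0,0]
    - [0,0,0]
    - [0,0,-0.02]
    - [0,0,-0.04]
    - [0,0,-0.06]
  rotation:
    - [0,0,0]
    - [0,0,0]
    - [0,0,0]
    - [0,0,0]
    - [0,0,0]
    - [0,0,0]
    - [0,0,0]
    - [0,0,0]
    - [0,0,0]
    - [0,0,0]

```text
clock: 6.75
position: [0.5266, 0.311, 0.113]
tool_rot: [-3.14, 0.001, 1.509]
force: [-0.7, 0.5, 0.5]
grip_width: 0.0194
```

```bash
python3 plan.py .5255 .31 .21 86.5 2; python3 - <<'E'
from h import *
img=grab_frame("scene"); cv2.imwrite("pics/s3.png",cv2.resize(img[160:320,100:340],None,fx=3,fy=3))
E
```

```text
n 2 rz -0.0 clock 6.75 tilt [-3.1404e+00  6.0000e-04]
[-0.0007, -0.0006, -0.0606],[-0.0007, -0.0006, -0.0606],
```

View pics/s3.png

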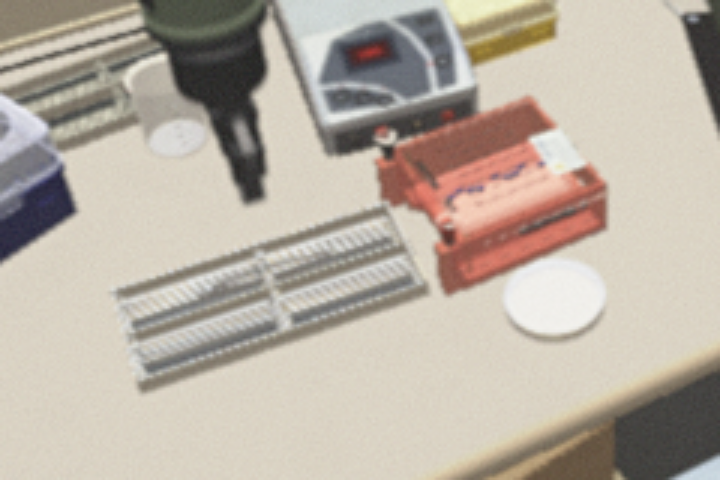

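The forceps lie in the tray's far bay at about (200–330, 250–300) in the crop, and the fingers are clear. Now to the disc.

Emit:
move_arm:
  jaw: [196,196,64]
  dp:
    - [0,0,-0.06]
    - [0,0,-0.06]
    - [0,0,0]
  rotation:
    - [0,0,0]
    - [0,0,0]
    - [0,0,0]

```text
clock: 7.18
position: [0.5284, 0.3123, 0.2123]
tool_rot: [3.136, -0.004, 1.509]
force: [0.3, -0.0, -1.2]
grip_width: 0.037
```

```bash
python3 plan.py .42 -.2946 .21 77
```

```text
n 12 rz 0.0044 clock 7.175 tilt [ 3.1362 -0.0037]
[-0.0638, -0.0074, 0.0002],[-0.0639, -0.0065, 0.0002],[-0.064, -0.0056, 0.0002],[-0.064, -0.0047, 0.0002],[-0.0641, -0.0038, 0.0002],[-0.0641, -0.003, 0.0002],[-0.0642, -0.0021, 0.0002],[-0.0642, -0.0012, 0.0002],[-0.0642, -0.0003, 0.0002],[-0.0642, 0.0006, 0.0002],[-0.0642, 0.0015, 0.0002],[-0.0642, 0.0023, 0.0002],
```

Emit:
move_arm:
  jaw: [64,64,64,64,64,64,64,64,64,64]
  dp:
    - [-0.064,-0.007,0]
    - [-0.064,-0.007,0]
    - [-0.064,-0.006,0]
    - [-0.064,-0.005,0]
    - [-0.064,-0.004,0]
    - [-0.064,-0.003,0]
    - [-0.064,-0.002,0]
    - [-0.064,-0.001,0]
    - [-0.064,0,0]
    - [-0.064,0.001,0]
  rotation:
    - [0,0,0.0044]
    - [0,0,0.0044]
    - [0,0,0.0044]
    - [0,0,0.0044]
    - [0,0,0.0044]
    - [0,0,0.0044]
    - [0,0,0.0044]
    - [0,0,0.0044]
    - [0,0,0.0044]
    - [0,0,0.0044]

```text
clock: 8.43
position: [0.4362, -0.1955, 0.2079]
tool_rot: [3.141, 0.0, 1.371]
force: [0.8, -0.5, -0.1]
grip_width: 0.0641
```

```bash
python3 plan.py .4032 -.2946 .2 77 3
```

```text
n 3 rz 0.0028 clock 8.425 tilt [3.1412e+00 1.0000e-04]
[-0.0432, -0.0053, 0.0033],[-0.0433, -0.0049, 0.0033],[-0.0433, -0.0045, 0.0033],
```

Emit:
move_arm:
  jaw: [64,64,64,64,64,64,64]
  dp:
    - [-0.043,-0.005,0]
    - [-0.043,-0.005,0]
    - [-0.043,-0.005,0]
    - [0,0,0.07]
    - [0,0,0.07]
    - [0,0,0.055]
    - [0,0,0]
  rotation:
    - [0,0,0.003]
    - [0,0,0.003]
    - [0,0,0.003]
    - [0,0,0]
    - [0,0,0]
    - [0,0,0]
    - [0,0,0]

```text
clock: 9.3
position: [0.4022, -0.2912, 0.0498]
tool_rot: [-3.137, -0.002, 1.343]
force: [-0.6, 0.3, 0.2]
grip_width: 0.064
```

```bash
python3 plan.py .4032 -.2946 .03 77 3
```

```text
n 3 rz -0.0001 clock 9.3 tilt [-3.1369e+00 -1.8000e-03]
[-0.0013, 0.0007, 0.0082],[-0.0013, 0.0007, 0.0082],[-0.0013, 0.0007, 0.0082],
```

Correct the xy offset, then step down until contact.

Emit:
move_arm:
  jaw: [64,64,64,64,64,64]
  dp:
    - [-0.004,0.002,0]
    - [0,0,0.01]
    - [0,0,0.008]
    - [0,0,0]
    - [0,0,0]
    - [0,0,0]
  rotation:
    - [0,0,0]
    - [0,0,0]
    - [0,0,0]
    - [0,0,0]
    - [0,0,0]
    - [0,0,0]

```text
clock: 10.05
position: [0.4046, -0.2959, 0.0375]
tool_rot: [3.141, 0.0, 1.343]
force: [-0.7, 0.8, 0.3]
grip_width: 0.0641
```

Emit:
move_arm:
  jaw: [64,64,64,64]
  dp:
    - [-0.001,0,0.004]
    - [0,0,0.003]
    - [0,0,0]
    - [0,0,0]
  rotation:
    - [0,0,0]
    - [0,0,0]
    - [0,0,0]
    - [0,0,0]

```text
clock: 10.55
position: [0.4043, -0.2966, 0.0317]
tool_rot: [-3.142, -0.0, 1.343]
force: [0.1, -0.1, 0.3]
grip_width: 0.0638
```

Emit:
move_arm:
  jaw: [64,64,64,64]
  dp:
    - [0,0,0.003]
    - [0,0,0.002]
    - [0,0,0]
    - [0,0,0]
  rotation:
    - [0,0,0]
    - [0,0,0]
    - [0,0,0]
    - [0,0,0]

```text
clock: 11.05
position: [0.4043, -0.2966, 0.0277]
tool_rot: [-3.142, -0.0, 1.343]
force: [-0.5, 0.4, 0.4]
grip_width: 0.0639
```

Emit:
move_arm:
  jaw: [88,88,88,88,88]
  dp:
    - [0,0,0]
    - [0,0,0]
    - [0,0,0.003]
    - [0,0,0]
    - [0,0,0]
  rotation:
    - [0,0,0]
    - [0,0,0]
    - [0,0,0]
    - [0,0,0]
    - [0,0,0]

```text
clock: 11.68
position: [0.4043, -0.2966, 0.0253]
tool_rot: [-3.141, -0.0, 1.343]
force: [0.2, 0.4, 0.3]
grip_width: 0.0563
```

```bash
python3 - <<'E'
from h import *
for n in("scene","top"): cv2.imwrite(f"pics/{n}4.png",grab_frame(n))
a=cv2.imread("pics/scene4.png")[150:250,320:470]; b=cv2.imread("pics/top4.png")[190:290,330:480]
cv2.imwrite("pics/b4.png",np.vstack([cv2.resize(x,None,fx=3,fy=3,interpolation=cv2.INTER_CUBIC) for x in(a,b)]))
E
```

```text
(no output)
```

View pics/b4.png

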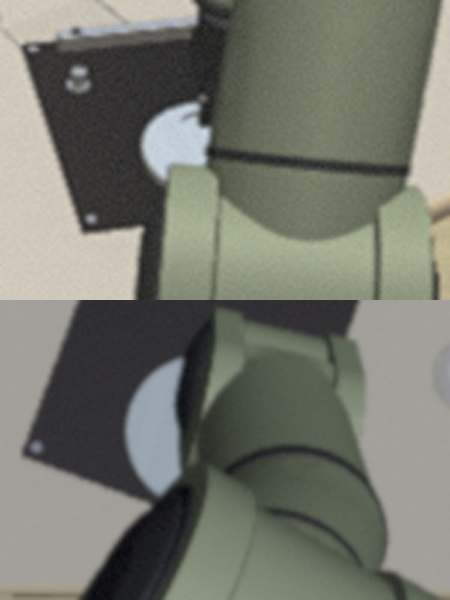

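The arm hides most of the disc in both views, though the far fingertip is just visible near the far dimple at about (205,115). I'll continue by force.

Emit:
move_arm:
  jaw: [88,88,88,88]
  dp:
    - [0,0,0.002]
    - [0,0,0.001]
    - [0,0,0]
    - [0,0,0]
  rotation:
    - [0,0,0]
    - [0,0,0]
    - [0,0,0]
    - [0,0,0]

```text
clock: 12.28
position: [0.4043, -0.2967, 0.0229]
tool_rot: [3.142, -0.0, 1.343]
force: [0.2, 0.4, -0.8]
grip_width: 0.0558
```

Emit:
move_arm:
  jaw: [88,88,88,88]
  dp:
    - [0,0,0.002]
    - [0,0,0.001]
    - [0,0,0]
    - [0,0,0]
  rotation:
    - [0,0,0]
    - [0,0,0]
    - [0,0,0]
    - [0,0,0]

```text
clock: 12.78
position: [0.4044, -0.2966, 0.0205]
tool_rot: [3.142, -0.0, 1.343]
force: [0.4, 0.1, -0.3]
grip_width: 0.0558
```

Emit:
move_arm:
  jaw: [88,88,88,88]
  dp:
    - [0,0,0.002]
    - [0,0,0.001]
    - [0,0,0]
    - [0,0,0]
  rotation:
    - [0,0,0]
    - [0,0,0]
    - [0,0,0]
    - [0,0,0]

```text
clock: 13.28
position: [0.4043, -0.2966, 0.0181]
tool_rot: [-3.142, -0.0, 1.343]
force: [0.6, 0.3, -0.5]
grip_width: 0.0558
```

Emit:
move_arm:
  jaw: [88,88,88,88]
  dp:
    - [0,0,0.002]
    - [0,0,0.0005]
    - [0,0,0]
    - [0,0,0]
  rotation:
    - [0,0,0]
    - [0,0,0]
    - [0,0,0]
    - [0,0,0]

```text
clock: 13.78
position: [0.4043, -0.2966, 0.0161]
tool_rot: [-3.142, -0.0, 1.343]
force: [0.8, 0.1, 0.2]
grip_width: 0.0561
```

Emit:
move_arm:
  jaw: [88,88,88,88]
  dp:
    - [0,0,0.002]
    - [0,0,0]
    - [0,0,0]
    - [0,0,0]
  rotation:
    - [0,0,0]
    - [0,0,0]
    - [0,0,0]
    - [0,0,0]

```text
clock: 14.28
position: [0.4045, -0.2968, 0.0157]
tool_rot: [3.141, 0.001, 1.343]
force: [-6.8, 4.9, 34.7]
grip_width: 0.0559
```

Contact. I'll back off a little and close on the web between the dimples.

Emit:
move_arm:
  jaw: [88,88,135,135,135,135,135,135]
  dp:
    - [0,0,-0.004]
    - [0,0,0]
    - [0,0,0]
    - [0,0,0]
    - [0,0,0]
    - [0,0,0]
    - [0,0,0]
    - [0,0,0]
  rotation:
    - [0,0,0]
    - [0,0,0]
    - [0,0,0]
    - [0,0,0]
    - [0,0,0]
    - [0,0,0]
    - [0,0,0]
    - [0,0,0]
  squeeze: 20

```text
clock: 15.28
position: [0.4046, -0.2966, 0.018]
tool_rot: [3.141, 0.0, 1.343]
force: [-1.6, 2.5, 14.4]
grip_width: 0.0438
```

Fingers stopped at 43.8 mm short of the commanded 40, so they hold the web. Plan the drag to a waypoint clear of bar and post, jig (40, -12) mm, turned to the jig's yaw.

```bash
python3 plan.py .5242 -.3205 .0185 160 20; python3 -c "
from h import *;print(bot.observe()['qpos'])"
```

```text
n 20 rz -0.0231 clock 15.275 tilt [3.1412e+00 1.0000e-04]
[0.0002, 0.0076, -0.0],[-0.0003, 0.0076, -0.0],[-0.0009, 0.0076, -0.0],[-0.0014, 0.0075, -0.0],[-0.002, 0.0074, -0.0],[-0.0025, 0.0072, -0.0],[-0.003, 0.007, -0.0],[-0.0035, 0.0068, -0.0],[-0.004, 0.0065, -0.0],[-0.0044, 0.0062, -0.0],[-0.0049, 0.0059, -0.0],[-0.0053, 0.0055, -0.0],[-0.0057, 0.0051, -0.0],[-0.006, 0.0047, -0.0],[-0.0063, 0.0042, -0.0],[-0.0066, 0.0037, -0.0],[-0.0069, 0.0033, -0.0],[-0.0071, 0.0028, -0.0],[-0.0073, 0.0022, -0.0],[-0.0074, 0.0017, -0.0],
[ 6.67953029e-01  6.81557895e-01 -2.05199517e-01  2.05063329e+00
  3.07677038e-01  4.37516555e-01 -3.27180045e-04]
```

Emit:
move_arm:
  jaw: [135,135,135,135,135,135,135,135,135,135]
  dp:
    - [0,0.0076,-0.0005]
    - [0,0.0076,0]
    - [-0.001,0.0076,0]
    - [-0.0014,0.0075,0]
    - [-0.002,0.0074,0]
    - [-0.0025,0.0072,0]
    - [-0.003,0.007,0]
    - [-0.0035,0.0068,0]
    - [-0.004,0.0065,0]
    - [-0.0044,0.0062,0]
  rotation:
    - [0,0,-0.023]
    - [0,0,-0.023]
    - [0,0,-0.023]
    - [0,0,-0.023]
    - [0,0,-0.023]
    - [0,0,-0.023]
    - [0,0,-0.023]
    - [0,0,-0.023]
    - [0,0,-0.023]
    - [0,0,-0.023]

```text
clock: 16.52
position: [0.4642, -0.3089, 0.0181]
tool_rot: [-3.141, -0.0, 2.067]
force: [-2.2, 0.3, 7.5]
grip_width: 0.0435
```

```bash
python3 - <<'E'
from meas import *
i=grab_frame("top"); cv2.imwrite("pics/t5.png",i); cv2.imwrite("pics/t5c.png",cv2.resize(i[140:280,330:470],None,fx=3,fy=3))
E
python3 plan.py .5242 -.3205 .0185 160 10
```

```text
n 10 rz -0.0229 clock 16.575 tilt [3.1413e+00 4.0000e-04]
[-0.0048, 0.0058, -0.0001],[-0.0052, 0.0054, -0.0001],[-0.0056, 0.005, -0.0001],[-0.0059, 0.0046, -0.0001],[-0.0063, 0.0042, -0.0001],[-0.0066, 0.0037, -0.0001],[-0.0068, 0.0032, -0.0001],[-0.007, 0.0027, -0.0001],[-0.0072, 0.0022, -0.0001],[-0.0073, 0.0017, -0.0001],
```

View pics/t5c.png

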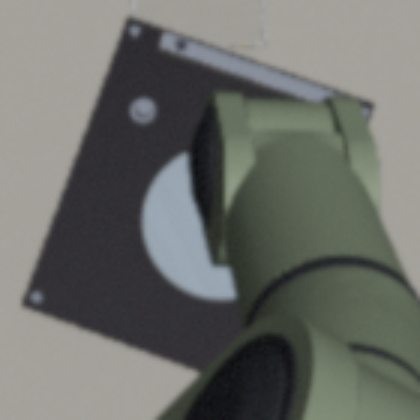

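The disc is following the tool: its lower edge is now at row ~240, up from 260. Continue.

Emit:
move_arm:
  jaw: [135,135,135,135,135,135,135,135,135,135]
  dp:
    - [-0.0048,0.0058,0]
    - [-0.0052,0.0054,0]
    - [-0.0056,0.005,0]
    - [-0.006,0.0046,0]
    - [-0.0063,0.0042,0]
    - [-0.0066,0.0037,0]
    - [-0.0068,0.0032,0]
    - [-0.007,0.0027,0]
    - [-0.0072,0.0022,0]
    - [-0.0073,0.0017,0]
  rotation:
    - [0,0,-0.023]
    - [0,0,-0.023]
    - [0,0,-0.023]
    - [0,0,-0.023]
    - [0,0,-0.023]
    - [0,0,-0.023]
    - [0,0,-0.023]
    - [0,0,-0.023]
    - [0,0,-0.023]
    - [0,0,-0.023]

```text
clock: 17.82
position: [0.5233, -0.3209, 0.0181]
tool_rot: [-3.141, -0.0, 2.79]
force: [-2.0, 0.7, 7.2]
grip_width: 0.0436
```

Emit:
move_arm:
  jaw: [135]
  dp:
    - [0,0,0]
  rotation:
    - [0,0,0]

```text
clock: 17.95
position: [0.5238, -0.3209, 0.0181]
tool_rot: [3.141, 0.001, 2.789]
force: [1.6, 0.1, 6.0]
grip_width: 0.0436
```

```bash
python3 plan.py .5452 -.3154 .0181 160 10; python3 - <<'E'
from meas import *
s=bot.observe(); print(tojig(s["position"][:2]),np.rad2deg(s["tool_rot"][2]))
E
```

```text
n 10 rz -0.0001 clock 17.95 tilt [3.1412e+00 1.0000e-03]
[-0.0023, 0.0016, 0.0],[-0.0023, 0.0016, 0.0],[-0.0023, 0.0016, 0.0],[-0.0023, 0.0016, 0.0],[-0.0023, 0.0016, 0.0],[-0.0023, 0.0016, 0.0],[-0.0023, 0.0016, 0.0],[-0.0023, 0.0016, 0.0],[-0.0023, 0.0016, 0.0],[-0.0023, 0.0016, 0.0],
[[ 0.03984259 -0.012518  ]] 159.79709258851634
```

Emit:
move_arm:
  jaw: [135,135,135,135,135,135,135]
  dp:
    - [-0.004,0,0]
    - [-0.004,0,0]
    - [-0.004,0,0]
    - [-0.004,0,0]
    - [-0.004,0,0]
    - [0,0,0]
    - [0,0,0]
  rotation:
    - [0,0,0]
    - [0,0,0]
    - [0,0,0]
    - [0,0,0]
    - [0,0,0]
    - [0,0,0]
    - [0,0,0]

```text
clock: 18.82
position: [0.5385, -0.3265, 0.0181]
tool_rot: [3.141, 0.001, 2.788]
force: [1.2, -0.5, 5.6]
grip_width: 0.0441
```

Emit:
move_arm:
  jaw: [135,135,135]
  dp:
    - [-0.002,0,0]
    - [0,0,0]
    - [0,0,0]
  rotation:
    - [0,0,0]
    - [0,0,0]
    - [0,0,0]

```text
clock: 19.2
position: [0.5398, -0.3269, 0.0182]
tool_rot: [3.142, 0.0, 2.788]
force: [-1.3, -0.1, 6.3]
grip_width: 0.0438
```

Emit:
move_arm:
  jaw: [135,135,135]
  dp:
    - [-0.0015,0,0]
    - [0,0,0]
    - [0,0,0]
  rotation:
    - [0,0,0]
    - [0,0,0]
    - [0,0,0]

```text
clock: 19.58
position: [0.5408, -0.3273, 0.0182]
tool_rot: [-3.142, 0.0, 2.788]
force: [-1.7, 0.6, 7.2]
grip_width: 0.043
```

Emit:
move_arm:
  jaw: [135,135,135]
  dp:
    - [-0.0015,0,0]
    - [0,0,0]
    - [0,0,0]
  rotation:
    - [0,0,0]
    - [0,0,0]
    - [0,0,0]

```text
clock: 19.95
position: [0.5419, -0.3278, 0.0181]
tool_rot: [-3.142, 0.0, 2.788]
force: [-1.7, 0.4, 7.9]
grip_width: 0.0436
```

Emit:
move_arm:
  jaw: [135,135,135]
  dp:
    - [-0.0015,0,0]
    - [0,0,0]
    - [0,0,0]
  rotation:
    - [0,0,0]
    - [0,0,0]
    - [0,0,0]

```text
clock: 20.32
position: [0.5421, -0.3278, 0.0181]
tool_rot: [-3.141, -0.002, 2.788]
force: [-9.0, 3.2, 14.5]
grip_width: 0.0435
```

Bar contact (about 9 N back from the bar). Now slide along it to the post.

Emit:
move_arm:
  jaw: [135,135,135,135,135,135,135]
  dp:
    - [0,0.003,0]
    - [0,0.003,0]
    - [0,0.003,0]
    - [0,0.002,0]
    - [0,0.001,0]
    - [0,0,0]
    - [0,0,0]
  rotation:
    - [0,0,0]
    - [0,0,0]
    - [0,0,0]
    - [0,0,0]
    - [0,0,0]
    - [0,0,0]
    - [0,0,0]

```text
clock: 21.2
position: [0.545, -0.3199, 0.0181]
tool_rot: [-3.14, -0.002, 2.787]
force: [-10.8, -1.1, 15.2]
grip_width: 0.0439
```

Emit:
move_arm:
  jaw: [135,135,135]
  dp:
    - [0,0.0015,0]
    - [0,0,0]
    - [0,0,0]
  rotation:
    - [0,0,0]
    - [0,0,0]
    - [0,0,0]

```text
clock: 21.58
position: [0.5454, -0.3188, 0.0181]
tool_rot: [-3.14, -0.002, 2.787]
force: [-10.7, -1.7, 14.2]
grip_width: 0.0436
```

Emit:
move_arm:
  jaw: [135,135,135]
  dp:
    - [0,0.0015,0]
    - [0,0,0]
    - [0,0,0]
  rotation:
    - [0,0,0]
    - [0,0,0]
    - [0,0,0]

```text
clock: 21.95
position: [0.5458, -0.3177, 0.0181]
tool_rot: [-3.14, -0.002, 2.787]
force: [-11.0, -1.7, 14.4]
grip_width: 0.0438
```

Emit:
move_arm:
  jaw: [135,135,135]
  dp:
    - [0,0.002,0]
    - [0,0,0]
    - [0,0,0]
  rotation:
    - [0,0,0]
    - [0,0,0]
    - [0,0,0]

```text
clock: 22.32
position: [0.5464, -0.3161, 0.0181]
tool_rot: [-3.14, -0.002, 2.787]
force: [-10.7, -1.2, 14.8]
grip_width: 0.0435
```

Emit:
move_arm:
  jaw: [135,135,135]
  dp:
    - [0,0.0015,0]
    - [0,0,0]
    - [0,0,0]
  rotation:
    - [0,0,0]
    - [0,0,0]
    - [0,0,0]

```text
clock: 22.7
position: [0.5468, -0.315, 0.0181]
tool_rot: [-3.14, -0.002, 2.787]
force: [-11.1, -2.7, 14.8]
grip_width: 0.0436
```

Emit:
move_arm:
  jaw: [135,135,135]
  dp:
    - [0,0.0015,0]
    - [0,0,0]
    - [0,0,0]
  rotation:
    - [0,0,0]
    - [0,0,0]
    - [0,0,0]

```text
clock: 23.08
position: [0.5472, -0.3139, 0.0181]
tool_rot: [-3.14, -0.002, 2.787]
force: [-10.4, -2.6, 15.3]
grip_width: 0.0431
```

Emit:
move_arm:
  jaw: [135,135,135]
  dp:
    - [0,0.0015,0]
    - [0,0,0]
    - [0,0,0]
  rotation:
    - [0,0,0]
    - [0,0,0]
    - [0,0,0]

```text
clock: 23.45
position: [0.5475, -0.3131, 0.0182]
tool_rot: [-3.139, -0.002, 2.787]
force: [-11.1, -2.6, 14.6]
grip_width: 0.0436
```

```bash
python3 - <<'E'
from meas import *
i=grab_frame("top"); cv2.imwrite("pics/t6c.png",cv2.resize(i[140:240,345:465],None,fx=5,fy=5,interpolation=cv2.INTER_CUBIC))
E
```

```text
(no output)
```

View pics/t6c.png

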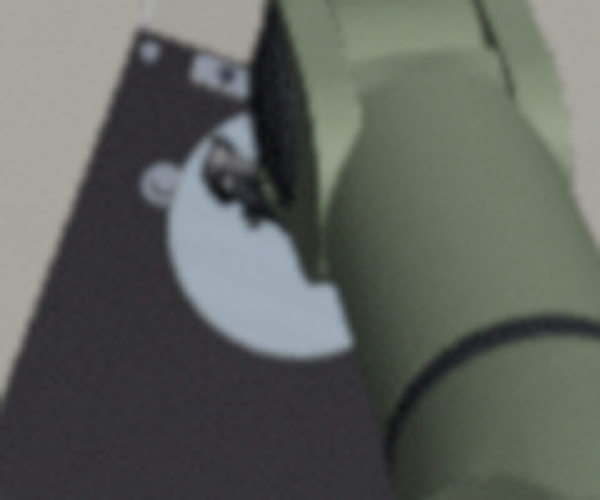

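The disc's edge looks at or nearly at the post, around (178,190). Keep pressing gently for a force rise.

Emit:
move_arm:
  jaw: [135,135,135]
  dp:
    - [0,0.0015,0]
    - [0,0,0]
    - [0,0,0]
  rotation:
    - [0,0,0]
    - [0,0,0]
    - [0,0,0]

```text
clock: 23.88
position: [0.5475, -0.3129, 0.0181]
tool_rot: [-3.138, -0.002, 2.786]
force: [-11.8, -6.5, 14.7]
grip_width: 0.0439
```

Emit:
move_arm:
  jaw: [135,135,135]
  dp:
    - [0,0.0015,0]
    - [0,0,0]
    - [0,0,0]
  rotation:
    - [0,0,0]
    - [0,0,0]
    - [0,0,0]

```text
clock: 24.25
position: [0.5476, -0.3127, 0.0181]
tool_rot: [-3.137, -0.002, 2.786]
force: [-14.4, -11.1, 15.3]
grip_width: 0.0436
```

Post contact is firm (about 15 N along jig y) and bar contact is held. Open within the dimples and rise.

Emit:
move_arm:
  jaw: [100,100,100,100,100,100,100,100,100]
  dp:
    - [0,0,0]
    - [0,0,0]
    - [0,0,0]
    - [0,0,-0.005]
    - [0,0,-0.01]
    - [0,0,-0.04]
    - [0,0,-0.07]
    - [0,0,-0.07]
    - [0,0,-0.05]
  rotation:
    - [0,0,0]
    - [0,0,0]
    - [0,0,0]
    - [0,0,0]
    - [0,0,0]
    - [0,0,0]
    - [0,0,0]
    - [0,0,0]
    - [0,0,0]

```text
clock: 25.38
position: [0.5505, -0.3092, 0.2173]
tool_rot: [3.141, 0.003, 2.789]
force: [-1.1, -0.9, -0.4]
grip_width: 0.052
```

```bash
python3 plan.py .56 .05 .23 160 8
```

```text
n 8 rz -0.0002 clock 25.375 tilt [3.1413e+00 2.6000e-03]
[0.018, 0.0532, -0.002],[0.018, 0.0532, -0.002],[0.018, 0.0532, -0.002],[0.0179, 0.0532, -0.002],[0.0179, 0.0532, -0.002],[0.0179, 0.0532, -0.002],[0.0179, 0.0532, -0.002],[0.0178, 0.0532, -0.002],
```

Emit:
move_arm:
  jaw: [100,100,100,100,100,100,100,100,100]
  dp:
    - [0.018,0.053,-0.002]
    - [0.018,0.053,-0.002]
    - [0.018,0.053,-0.002]
    - [0.018,0.053,-0.002]
    - [0.018,0.053,-0.002]
    - [0.018,0.053,-0.002]
    - [0.018,0.053,-0.002]
    - [0.018,0.053,-0.002]
    - [0,0,0]
  rotation:
    - [0,0,0]
    - [0,0,0]
    - [0,0,0]
    - [0,0,0]
    - [0,0,0]
    - [0,0,0]
    - [0,0,0]
    - [0,0,0]
    - [0,0,0]

```text
clock: 26.5
position: [0.5591, 0.0528, 0.2279]
tool_rot: [3.139, 0.001, 2.794]
force: [-0.2, -0.3, -0.2]
grip_width: 0.0517
```

```bash
python3 - <<'E'
from meas import *
i=grab_frame("top"); s=grab_frame("scene"); cv2.imwrite("pics/t7.png",i)
a=cv2.resize(i[140:240,345:465],None,fx=5,fy=5,interpolation=cv2.INTER_CUBIC)
cv2.imwrite("pics/t7c.png",a)
print("clock",bot.observe()["clock"])
E
```

```text
clock 26.6
```

View pics/t7c.png

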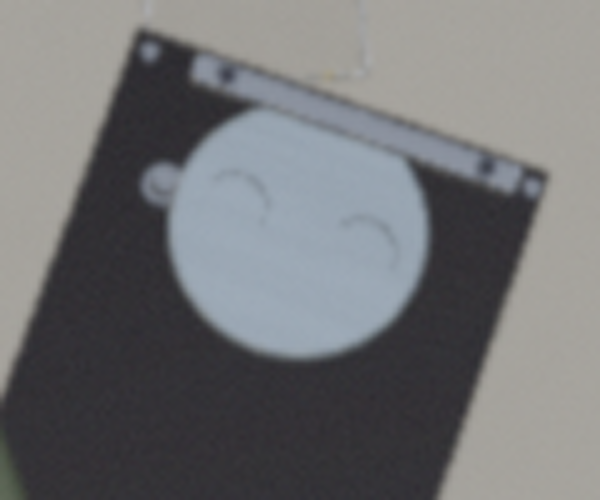

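The flat looks flush along the bar and the edge touches the post. Now a numeric check.

```bash
python3 - <<'E'
from meas import *
img=cv2.imread("pics/t7.png")
d=img.astype(int); g=d.mean(2)
for p in((405,200),(420,168),(377,177)): print(p,img[p[1],p[0]])
m=((g>115)&((d[:,:,0]-d[:,:,2])>14)).astype(np.uint8); m[:150]=0;m[:,:376]=0;m[215:]=0;m[:,436:]=0
m=cv2.morphologyEx(m,cv2.MORPH_OPEN,np.ones((5,5),np.uint8))
n,l,s,cc=cv2.connectedComponentsWithStats(m);k=1+np.argmax(s[1:,4]);print(s[k])
cs,_=cv2.findContours((l==k).astype(np.uint8),cv2.RETR_EXTERNAL,cv2.CHAIN_APPROX_NONE)
w=ray("top",max(cs,key=len)[:,0],.026); j=tojig(w)
a=j[(j[:,0]<.085)]
x=np.linalg.lstsq(np.c_[2*a,np.ones(len(a))],(a**2).sum(1),rcond=None)[0];c=x[:2];print("centre jig mm",c*1e3,"r",np.sqrt(x[2]+c@c)*1e3)
f=j[(j[:,0]>.105)&(abs(j[:,1]-c[1])<.036)]; q=np.polyfit(f[:,1],f[:,0],1); print("flat slope deg",np.rad2deg(q[0]),"x at 0",q[1]*1e3,len(f), "dist",(np.polyval(q,c[1])-c[0])*1e3)
P=tojig(ray("top",[(345+162/5-.4,140+184/5-.4)],.034))[0];print("post",P*1e3,"dist",np.linalg.norm(P-c)*1e3)
E
```

```text
(405, 200) [179 167 154]
(420, 168) [144 135 130]
(377, 177) [141 130 123]
[ 379  162   51   49 1958]
centre jig mm [58.80856768  0.12676404] r 74.02471770963243
flat slope deg 0.4289008794506576 x at 0 119.98743009987773 23 dist 61.17981134264925
post [54.19454089 83.68927558] dist 83.68979973188785
```

Centre reads (58.8, 0.1) mm against home (58, 0), the flat is within 0.5°, and the post distance is 83.7 mm. Hand in.

```bash
python3 -c "
from h import *;print(workorder.job_done())"
```

```text
the job is handed in; nothing more can be done
None
```

The job is handed in at about 27 s on the robot's clock. Every check I made was within tolerance, though the hand-in itself reports no verdict.

- **Forceps:** I gripped them at the middle and laid them in the far bay of the nearer slide tray. A picture after release showed them lying there with the fingers clear.
- **Disc:** I gripped the web between its dimples and dragged it across the plate, turning it 83°. I pressed it to the bar (about 10 N) and the post (about 15 N), then released it and moved the arm clear.

| Last check (top view, after release) | Measured | Target |
|---|---|---|
| Disc centre in jig axes | (58.8, 0.1) mm | (58, 0) mm |
| Flat's angle to the bar | about 0.4° | 0° |
| Flat's position | x ≈ 120 mm | x = 120 mm |
| Centre to post | 83.7 mm | below 86 mm |

- **Disagreements:** The fitted disc radius came out about 1 mm small (74 instead of 75 mm). The post measured 3 to 4 mm nearer in jig x than its stated place. So the distances are good to a few millimetres at best, and the contact forces are the better evidence of touch.
- **Not measured:** I did not measure the petri dish, flask or bottle again at the end. The arm stayed well above them or away from them throughout.

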